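# Release the crate clamp

### The arm

A 6-joint arm with a two-finger parallel gripper is mounted at the origin on the work surface. World frame = base frame: x ahead of the robot, y to its left, z up, the work surface at z = 0. Lengths are in m, angles in rad, forces in N, time in s.
With the tool pointing down it reaches from about 0.3 to 0.775 m from the base axis. Payload 14.6 kg.
Tool frame: the origin (TCP) lies between the finger pads; the fingertips stand 14 mm ahead of it and the grasp point (between the pads) lies 5 mm behind it; z points along the fingers, y is the direction in which the jaws open and shut (so a half turn about z gives the same grasp; the last joint's range is limited). The gripper opens to 94 mm and grips with 3 to 60 N. Pads are 16 mm wide; open, the fingers measure 119 mm over their backs; the gripper's body (75 mm by 177 mm) begins 78 mm behind the grasp point.
Start: joints at [1.151, 0.3, 1.521, -0, 1.321, -0.067], TCP at [0.19, 0.516, 0.219] pointing down, gripper open.
Joint ranges: [-3.03, 3.03], [-0.79, 2.21], [0.23, 2.52], [-1.04, 4.18], [0, 3.07], [-2.55, 2.55]. Speed limits (rad/s): [2.22, 2.22, 2.57, 3.14, 3.14, 3.14].

### API

Orientations are given as a unit quaternion [x, y, z, w].
In Python, from plant import * gives the robot as it stands.
- The arm moves only by the shell command python3 -m inch 'ROWS' [OPENING] [FORCE]. ROWS is a JSON object of lists of equal length, an entry for each row: "travel": the shift along the tool's x, y, z normalised to -1 to 1, where 1 is 500 mm, a list of three; "roll": the turn about the tool's z normalised to -1 to 1, where 1 is pi/2 rad. A call has exactly 5 rows; each row is the pose to reach, as a shift and turn from the pose commanded when the call began, along the tool's axes at that moment; what a row does not reach only later rows make up. A row lasts 1/10 s, in which the tool goes at most 50 mm and 8.59 degrees, less where a joint would pass 70% of its speed; a pose out of reach is approached as far as the arm can. A call with a number of a shift or a turn outside -1 to 1 is refused whole. A call with a gripper value outside its range is refused whole. OPENING is the gripper command: -1 is shut, 1 is fully open, values between are in proportion, set as the call begins (- or left out, the last holds). The fingers move at their own pace and stop on an object; FORCE is the grip in N (left out, the last holds). Time passes only in rows, so rows that repeat a pose let the fingers close, or fill a call up. It gives the time, the measured TCP pose, the force and the opening at its end, in the units of the state.
- get_obs(): the state, without advancing time (a new reading comes with each control period).
- capture(name): name is "scene" or "top"; returns a dict with "frame" (480x640x3 uint8, blue, green, red), "fx", "fy", "cx", "cy" (pixels), "camera_from_world" (4x4, takes a point from world to camera coordinates). Camera axes: x right, y up, looking along -z (the intrinsics and any distortion apply to the point x, -y, -z); pixel columns grow to the right and rows downward; lengths in m; the calibration is good to about 2 mm. A picture is of the moment at which its call begins. There is no depth.
- job_done(): hands the job in, once; it reports no verdict.
The state is a dict: "time": time; "joint_positions": joint angles; "joint_vel": joint speeds; "joint_torque": joint torques, N m; "position": TCP position; "eef_rot": TCP orientation; "ft_force": force on the tool from outside, world axes, zero at the start; "torque": the same for the moment, N m; "opening": opening from 0.0 (shut) to 1.0 (fully open).
Only numpy, scipy, OpenCV 4.12 (cv2) and the standard library are available. Lean on these libraries where they do the work, as an engineer would, in place of code of your own. Each camera call takes 0.05 s, during which the arm holds its last target. There are 200 camera calls.

### The job

The emptied bread crate is still locked in the crate clamp on the counter. Free it: press the red release plate on the clamp's sliding jaw down with the fingertips and, keeping it pressed, push the jaw back along its toothed bar, away from the crate, until it stands against the black stop collar; then let go. Do not force or ram the clamp; nothing is to be picked up, so leave the crate and everything else on the counter where it stands.

Things in the scene. Friction and masses are not known exactly. Their poses are not given: they have to be found in the camera images.
- clamp: Crate clamp fixed to the counter. Origin: on the counter below the middle of the jaw's pad face at the start. z up; y runs along the toothed steel bar from the crate towards the stop collar, so the jaw opens along +y. Crate seat and fence: y -208 to 0 mm, x -158 to 158 mm. Bar: 20 mm wide, 44 to 58 mm above the counter, y 14 to 330 mm, x 0; saw teeth (pitch 14 mm) on its underside.
- jaw (a joint): Slide of the jaw along the bar, m: 0 at the start (pad at the crate), grows as it opens (clamp +y). The ratchet blocks opening, but for 2 mm of play, unless the release is held 5 mm or more down; the freed jaw drags with about 4 N. Once let go the pawl stops opening within 14 mm; towards the crate the jaw clicks along, tooth by tooth.
- release (a joint): Travel of the red release plate, m: 0 up, grows straight downwards to its stop at 0.010. A spring holds it up: about 3 N to start it, 6.5 N fully down. 0.005 and more frees the ratchet. After letting go it may stay up to 5 mm down, where the pawl rests on a tooth.
- release_top (a point): Centre of the top of the red release plate on the jaw: flat, 44 mm wide (clamp x), 49 mm long (clamp y), 94 mm above the counter when up; the point moves with it, axes as the clamp's. Towards the crate, 10 mm from its edge, stands the steel jaw plate (124 mm wide, top 99 mm above the counter); towards the collar, 3 mm from its edge, the blue push post.
- push_face (a point): On the flat face of the jaw's blue push post that looks towards the crate (clamp -y), 27.5 mm from the release plate's centre along clamp +y. The face is 60 mm wide and 88 to 126 mm above the counter, the post 10 mm thick; the point is on the bar's mid-line, 108 mm up. Pushing it along clamp +y opens the jaw.
- jaw_back (a point): Centre of the back face of the jaw's blue housing, which meets the stop collar: 112 mm along clamp +y from the pad face, 75 mm above the counter. Axes as the clamp's.
- collar_face (a point): Centre of the front face (towards the jaw) of the black stop collar, 44 mm wide, 18 mm thick, fixed on the bar, 70 mm above the counter; its screw head reaches 99 mm. It is set elsewhere along the bar each time, 88 to 153 mm from the jaw's back at the start. Axes as the clamp's.
- crate_mid (a point): Centre of the empty tan ventilated crate in the clamp, 300 mm (clamp x) by 200 mm (clamp y), 120 mm high, its rim 126 mm above the counter. Loose; 1 mm from the pad.
- loaf_mid (a point): Centre of a brown tin loaf, 220 x 105 x 95 mm, loose on the counter.
- tin_mid (a point): Centre of a dark steel loaf tin, 246 x 120 mm, 76 mm high, loose.
- roll_mid (a point): Centre of a round bread roll, 90 mm across, 54 mm high, loose.
- scraper_mid (a point): A dough scraper lying flat, 108 x 125 mm, 24 mm high at its wooden handle, loose; the point is 12 mm above its underside.
- bottle_mid (a point): Centre of a white bottle with a blue cap, 68 mm across, 190 mm high, standing loose.
- carton_mid (a point): Centre of a small cardboard carton, 100 x 130 x 70 mm, loose.
- mug_mid (a point): Centre of a blue mug, 80 mm across, 92 mm high, loose.

How it is judged:
On the way, in this order (a step that is already met when the one before it is completed fails the run):
1. the release plate is pressed down at least 5 mm (value of joint release above 0.005 m), for 0.1 s.
2. the jaw is pushed back to the stop collar (within 6 mm) (y of collar_face in the frame of jaw_back below 0.006 m), for 0.1 s.
At the end, for the whole second after the job is handed in: The jaw rests against the stop collar (gap under 6 mm) with the release let go (it has come up to less than 7 mm pressed); the crate stands in its seat within 15 mm of where it was, upright within 0.05 rad, and every other loose thing is within 25 mm of where it was (y of collar_face in the frame of jaw_back below 0.006 m and velocity of joint jaw below 0.005 m/s and value of joint release below 0.007 m and distance of crate_mid from where it was at the start of the episode below 0.015 m and angle between crate_mid's own z axis and vertical below 0.05 rad and distance of each of loaf_mid, tin_mid, roll_mid, scraper_mid, bottle_mid, carton_mid, mug_mid from where it was at the start of the episode below 0.025 m); the robot touches nothing.
It fails at once if the crate is lifted, shoved (over 20 mm) or tipped (over 0.1 rad) (distance of crate_mid from where it was at the start of the episode above 0.02 m or angle between crate_mid's own z axis and vertical above 0.1 rad).
It fails at once if another thing on the counter is moved more than 30 mm, lifted or knocked over (distance of any of loaf_mid, tin_mid, roll_mid, scraper_mid, bottle_mid, carton_mid, mug_mid from where it was at the start of the episode above 0.03 m).
It fails at once if the clamp is forced or rammed (fingers pressing on the jaw or its release with more than 80 N) (contact force between the fingers and jaw above 80 N).
It also fails if it takes over 35 s, if anything falls off the work surface, if the arm or the gripper's body presses on something with over 40 N, if the wrist force passes 120 N, or if a joint passes its speed limit or range.

## Working session

There is one attempt and no reset: what is moved stays moved. The work goes in short steps, Python scripts to look and compute and a shell command to move; the robot and the scene stay as the last step left them, time stands still between calls to the robot, and variables do not carry over. Pictures are saved under pics/ and viewed, about 8 in all and at most 12, crops included, and the job is handed in when it is done.

```bash
mkdir -p pics && cat > h.py <<'E'
from plant import *
import numpy as np, cv2
def snap(n,f):
    c=capture(n); cv2.imwrite('pics/'+f+'.png',c['frame']); np.savez('pics/'+f+'.npz',**{k:np.array(v) for k,v in c.items()}); return c
def ray(c,u,v,z):
    T=np.array(c['camera_from_world']);R=T[:3,:3];o=-R.T@T[:3,3]
    d=R.T@np.array([(u-c['cx'])/c['fx'],-(v-c['cy'])/c['fy'],-1]); return o+d*(z-o[2])/d[2]
def proj(c,p):
    T=np.array(c['camera_from_world']);q=T[:3,:3]@np.array(p)+T[:3,3]
    return np.array([c['cx']+c['fx']*q[0]/-q[2], c['cy']-c['fy']*q[1]/-q[2]])
E
python3 - <<'E'
from h import *
for n in('scene','top'):
    c=snap(n,n+'0'); print(n,[k for k in c],c['fx'],c['cx'],np.round(c['camera_from_world'],3).tolist())
o=get_obs();print({k:np.round(v,3).tolist() for k,v in o.items()})
E
```

```text
scene ['frame', 'fx', 'fy', 'cx', 'cy', 'camera_from_world'] 523.964492888257 330.2079009720456 [[-0.19, 0.982, -0.003, 0.101], [-0.761, -0.145, 0.633, 0.326], [0.621, 0.122, 0.774, -1.875], [0.0, 0.0, 0.0, 1.0]]
top ['frame', 'fx', 'fy', 'cx', 'cy', 'camera_from_world'] 456.2837361949456 322.7887954111332 [[-0.028, -0.999, -0.028, 0.017], [0.992, -0.031, 0.12, -0.523], [-0.121, -0.025, 0.992, -1.105], [0.0, 0.0, 0.0, 1.0]]
{'time': 0.1, 'joint_positions': [1.151, 0.3, 1.522, -0.0, 1.321, -0.067], 'joint_vel': [0.002, -0.003, -0.002, -0.0, 0.0, -0.001], 'joint_torque': [0.001, -53.264, -35.329, 0.071, 0.023, 0.0], 'position': [0.19, 0.516, 0.219], 'eef_rot': [0.175, 0.984, -0.0, -0.0], 'ft_force': [-0.506, -0.157, 0.106], 'torque': [-0.0, 0.018, -0.02], 'opening': 0.997}
```

View pics/top0.png

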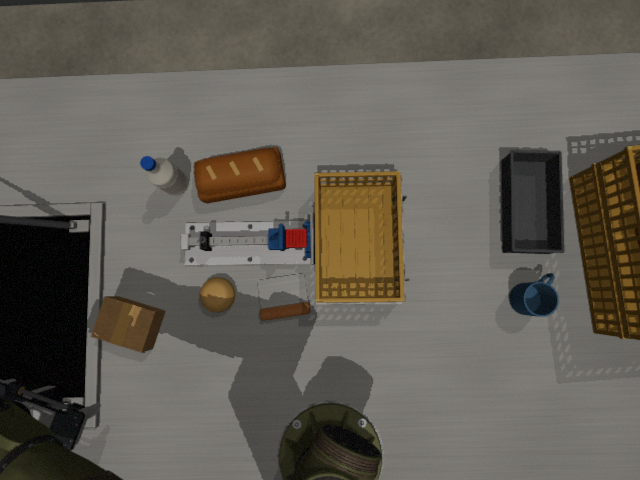

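View pics/scene0.png

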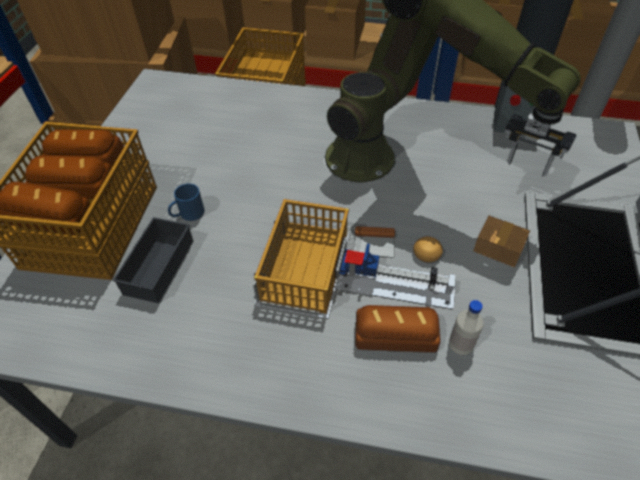

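The top view shows the clamp with its bar pointing left: red plate about (296,238), blue post about (275,238), collar about (205,240). The scene view shows the red plate at about (355,258). Next I'll enlarge both.

```bash
python3 - <<'E'
import cv2,numpy as np
a=cv2.imread('pics/top0.png')[205:275,175:335]; b=cv2.imread('pics/scene0.png')[230:310,330:460]
a=cv2.resize(a,None,fx=5,fy=5,interpolation=3); b=cv2.resize(b,(390,240),interpolation=3)
o=np.zeros((600,800,3),np.uint8);o[:350]=a;o[355:595,:390]=b;cv2.imwrite('pics/crop0.png',o)
E
```

```text
(no output)
```

View pics/crop0.png

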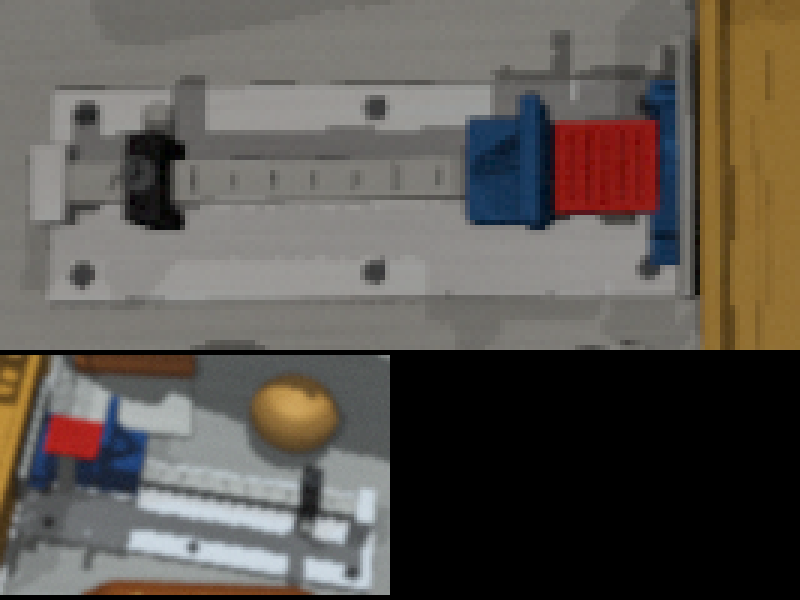

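```bash
python3 - <<'E'
from h import *
c=np.load('pics/top0.npz');s=np.load('pics/scene0.npz')
P=lambda x,y,z:ray(c,175+(x-2)/5,205+(y-2)/5,z)
print('plate top/scene',P(606,167,.094),ray(s,330+75/3,230+83/3,.094))
cor=[P(x,y,.094) for x,y in((554,120),(554,212),(658,120),(658,212))];print(np.round(cor,4))
for l in(((86,113),(376,107)),((82,275),(648,268))):
    a,b=[P(*q,.01) for q in l];d=a-b;print('axis',d,np.degrees(np.arctan2(-d[0],d[1])))
print('bar',P(180,180,.058),P(440,178,.058))
print('collar front top', P(172,180,.09),P(183,180,.07),P(183,200,.058),'jaw back',P(467,170,.09),'post front',P(553,160,.126),P(553,160,.1),'postmid',P(530,160,.126))
o=get_obs();from scipy.spatial.transform import Rotation as R
print(np.round(R.from_quat(o['eef_rot']).as_matrix(),3))
E
```

```text
plate top/scene [0.52173699 0.06401818 0.094     ] [0.52446524 0.06954233 0.094     ]
[[0.5449 0.0882 0.094 ]
 [0.5012 0.089  0.094 ]
 [0.5433 0.039  0.094 ]
 [0.4997 0.04   0.094 ]]
axis [0.00165561 0.14964801 0.        ] -0.6338567407243474
axis [0.00504362 0.28862567 0.        ] -1.0011198064813855
bar [0.52640739 0.27620299 0.058     ] [0.52343257 0.14836297 0.058     ]
collar front top [0.52245239 0.27124893 0.09      ] [0.52483445 0.27144467 0.07      ] [0.51650178 0.27470405 0.058     ] jaw back [0.52286767 0.13039732 0.09      ] post front [0.52165237 0.0855511  0.126     ] [0.52506038 0.08836285 0.1       ] postmid [0.52198202 0.09611036 0.126     ]
[[-0.938  0.346 -0.   ]
 [ 0.346  0.938 -0.001]
 [ 0.    -0.001 -1.   ]]
```

Both views agree on the plate to a few mm: centre about (0.523, 0.066), clamp y at about 89° in the world. The gap to the collar is about 0.142 m, inside the stated range. I'll move above the plate with the gripper shut.

```bash
python3 -m inch '{"travel":[[-0.037,-0.024,0],[-0.103,-0.067,0],[-0.177,-0.115,0],[-0.252,-0.164,0],[-0.327,-0.212,0]],"roll":[0,0,0,0,0]}' -1 20
python3 -m inch '{"travel":[[-0.075,-0.048,0],[-0.149,-0.097,0],[-0.224,-0.145,0],[-0.299,-0.194,0],[-0.374,-0.242,0]],"roll":[0,0,0,0,0]}'
python3 -m inch '{"travel":[[-0.075,-0.048,0],[-0.14,-0.091,0.01],[-0.187,-0.121,0.02],[-0.224,-0.145,0.03],[-0.233,-0.152,0.038]],"roll":[-0.05,-0.1,-0.15,-0.19,-0.213]}'
python3 -m inch '{"travel":[[0,0,0],[0,0,0],[0,0,0],[0,0,0],[0,0,0]],"roll":[0,0,0,0,0]}'
python3 - <<'E'
from h import *
c=snap('scene','s1');t=snap('top','t1');o=get_obs();print({k:np.round(o[k],4).tolist() for k in('time','position','eef_rot','ft_force','opening')})
a=cv2.resize(c['frame'][180:320,300:470],(680,560),interpolation=3);cv2.imwrite('pics/c1.png',a)
E
```

```text
time: 0.6
position: [0.3074, 0.3586, 0.2192]
eef_rot: [0.175, 0.985, -0.0, -0.0]
ft_force: [0.7, 0.2, 0.3]
opening: 0.611
time: 1.1
position: [0.4412, 0.1803, 0.2194]
eef_rot: [0.176, 0.984, -0.0, -0.0]
ft_force: [-0.3, 1.0, -0.2]
opening: 0.183
time: 1.6
position: [0.5243, 0.0686, 0.1996]
eef_rot: [0.009, 1.0, -0.0, -0.001]
ft_force: [0.3, 0.5, 1.3]
opening: 0.003
time: 2.1
position: [0.5235, 0.0708, 0.2007]
eef_rot: [0.009, 1.0, 0.0, 0.0]
ft_force: [-0.6, -0.3, 0.3]
opening: 0.005
{'time': 2.2, 'position': [0.5235, 0.0706, 0.2006], 'eef_rot': [0.009, 1.0, 0.0, 0.0001], 'ft_force': [-0.7652, -0.8501, -0.7947], 'opening': 0.0092}
```

```bash
python3 -m inch '{"travel":[[0,0,0.03],[0,0,0.07],[0,0,0.11],[0,0,0.14],[0,0,0.15]],"roll":[0,0,0,0,0]}'
python3 - <<'E'
from h import *
c=snap('scene','s2');o=get_obs();print({k:np.round(o[k],4).tolist() for k in('time','position','ft_force','opening')})
a=cv2.resize(c['frame'][210:310,310:450],(770,550),interpolation=3);cv2.imwrite('pics/c2.png',a)
p=np.array(o['position'])
for dy in(-.0125,.0125):
  q=p+[0.008,dy,-.014]; print((proj(c,q)-[310,210])*5.5)
E
```

```text
time: 2.7
position: [0.523, 0.0704, 0.1241]
eef_rot: [0.009, 1.0, -0.0, -0.001]
ft_force: [0.5, 0.3, -0.4]
opening: 0.004
{'time': 2.75, 'position': [0.5231, 0.0704, 0.1242], 'ft_force': [0.333, -0.2966, -0.8966], 'opening': 0.003}
[223.74029774 248.91937644]
[272.75445306 256.21662734]
```

View pics/c2.png

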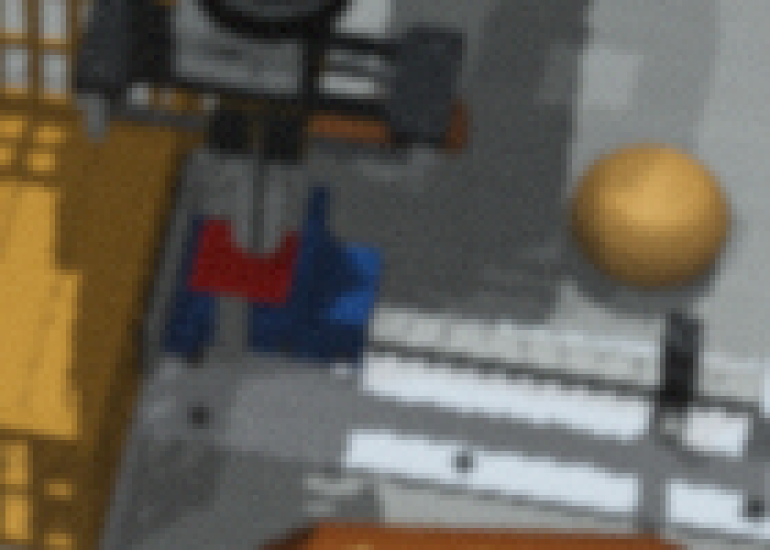

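The fingertips, at about (255,250) in the crop, hang over the red plate, slightly towards the post and clear of both it and the jaw plate. Pressing about 8 mm.

```bash
python3 -m inch '{"travel":[[0,0,0.015],[0,0,0.027],[0,0,0.035],[0,0,0.042],[0,0,0.048]],"roll":[0,0,0,0,0]}'
python3 -m inch '{"travel":[[0,0,0],[0,0,0],[0,0,0],[0,0,0],[0,0,0]],"roll":[0,0,0,0,0]}'
```

```text
time: 3.25
position: [0.5237, 0.0705, 0.1016]
eef_rot: [0.009, 1.0, 0.0, 0.0]
ft_force: [-1.9, 0.1, 5.3]
opening: 0.004
time: 3.75
position: [0.5237, 0.0705, 0.1018]
eef_rot: [0.009, 1.0, 0.0, 0.0]
ft_force: [-2.3, 1.0, 5.2]
opening: 0.002
```

Reaction 5.2 N at about 6.3 mm down matches the spring. I'll press 2 mm deeper and start pushing gently.

```bash
python3 -m inch '{"travel":[[0,0,0.004],[0,0.008,0.004],[0,0.018,0.004],[0,0.028,0.004],[0,0.04,0.004]],"roll":[0,0,0,0,0]}'
python3 -m inch '{"travel":[[0,0.014,0],[0,0.028,0],[0,0.042,0],[0,0.056,0],[0,0.07,0]],"roll":[0,0,0,0,0]}'
```

```text
time: 4.25
position: [0.5245, 0.09, 0.1001]
eef_rot: [0.009, 1.0, -0.0, 0.001]
ft_force: [0.5, -4.7, 5.9]
opening: 0.004
time: 4.75
position: [0.5251, 0.1252, 0.1001]
eef_rot: [0.009, 1.0, -0.0, 0.001]
ft_force: [-0.2, -3.8, 5.8]
opening: 0.005
```

```bash
python3 -m inch '{"travel":[[0,0.02,0],[0,0.045,0],[0,0.07,0],[0,0.095,0],[0,0.11,0]],"roll":[0,0,0,0,0]}'
python3 -m inch '{"travel":[[0,0.008,0],[0,0.016,0],[0,0.024,0],[0,0.03,0],[0,0.036,0]],"roll":[0,0,0,0,0]}'
python3 - <<'E'
from h import *
c=snap('scene','s3')
a=cv2.resize(c['frame'][210:310,310:450],(770,550),interpolation=3);cv2.imwrite('pics/c3.png',a)
E
```

```text
time: 5.25
position: [0.5261, 0.1807, 0.1001]
eef_rot: [0.009, 1.0, -0.0, 0.001]
ft_force: [-0.3, -5.3, 6.3]
opening: 0.007
time: 5.75
position: [0.5264, 0.1981, 0.1001]
eef_rot: [0.009, 1.0, -0.0, 0.001]
ft_force: [-0.8, -4.4, 6.2]
opening: 0.003
```

View pics/c3.png

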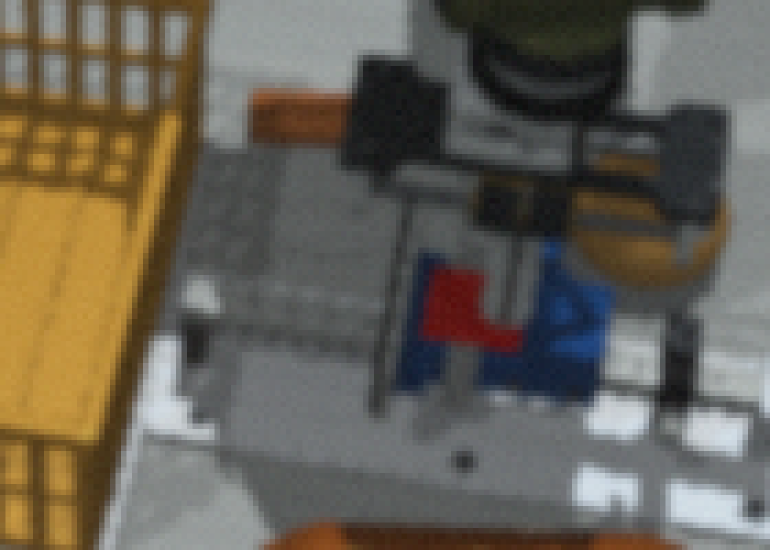

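The fingers (505–535, 320) are against the blue post. About 60 px remain between the housing (605) and the collar (665), roughly 28 mm. I'll push on slowly.

```bash
python3 -m inch '{"travel":[[0,0.008,0],[0,0.016,0],[0,0.024,0],[0,0.032,0],[0,0.04,0]],"roll":[0,0,0,0,0]}'
python3 -m inch '{"travel":[[0,0.003,0],[0,0.006,0],[0,0.009,0],[0,0.012,0],[0,0.015,0]],"roll":[0,0,0,0,0]}'
```

```text
time: 6.3
position: [0.5267, 0.2181, 0.1]
eef_rot: [0.009, 1.0, -0.0, 0.001]
ft_force: [0.1, -4.0, 7.4]
opening: 0.003
time: 6.8
position: [0.5269, 0.2255, 0.1001]
eef_rot: [0.009, 1.0, -0.0, 0.001]
ft_force: [-0.5, -4.3, 6.2]
opening: 0.006
```

```bash
python3 -m inch '{"travel":[[0,0.002,0],[0,0.004,0],[0,0.006,0],[0,0.008,0],[0,0.008,0]],"roll":[0,0,0,0,0]}'
```

```text
time: 7.3
position: [0.5269, 0.2272, 0.1001]
eef_rot: [0.009, 1.0, -0.002, -0.0]
ft_force: [-3.7, -23.5, 11.6]
opening: 0.005
```

The force rose to 23 N at y = 0.227, so the jaw is on the collar. I'll relax the push, then lift straight up.

```bash
python3 -m inch '{"travel":[[0,-0.002,0],[0,-0.004,0],[0,-0.004,-0.01],[0,-0.004,-0.025],[0,-0.004,-0.05]],"roll":[0,0,0,0,0]}'
python3 -m inch '{"travel":[[0,-0.008,-0.02],[0,-0.008,-0.06],[0,-0.008,-0.11],[0,-0.008,-0.16],[0,-0.008,-0.2]],"roll":[0,0,0,0,0]}'
python3 -m inch '{"travel":[[-0.04,0,0],[-0.1,0,0],[-0.18,0,0],[-0.24,0,0],[-0.26,0,0]],"roll":[0,0,0,0,0]}'
python3 - <<'E'
from h import *
c=snap('scene','s4');t=snap('top','t4')
a=cv2.resize(c['frame'][210:310,310:450],(420,300),interpolation=3);b=cv2.resize(t['frame'][130:280,140:340],(400,300),interpolation=3)
t0=cv2.imread('pics/top0.png')
o=np.zeros((600,800,3),np.uint8);o[:300,:420]=a;o[300:,:400]=b;o[300:,400:]=cv2.resize(t0[130:280,140:340],(400,300),interpolation=3);cv2.imwrite('pics/c4.png',o)
E
```

```text
time: 7.8
position: [0.5259, 0.2273, 0.124]
eef_rot: [0.009, 1.0, -0.001, -0.001]
ft_force: [0.2, -4.8, -3.9]
opening: 0.007
time: 8.3
position: [0.5265, 0.2242, 0.227]
eef_rot: [0.009, 1.0, 0.001, 0.001]
ft_force: [0.1, 0.2, -0.4]
opening: 0.004
time: 8.8
position: [0.6582, 0.2212, 0.2244]
eef_rot: [0.009, 1.0, 0.0, 0.0]
ft_force: [-0.3, 0.9, -0.0]
opening: 0.005
```

View pics/c4.png

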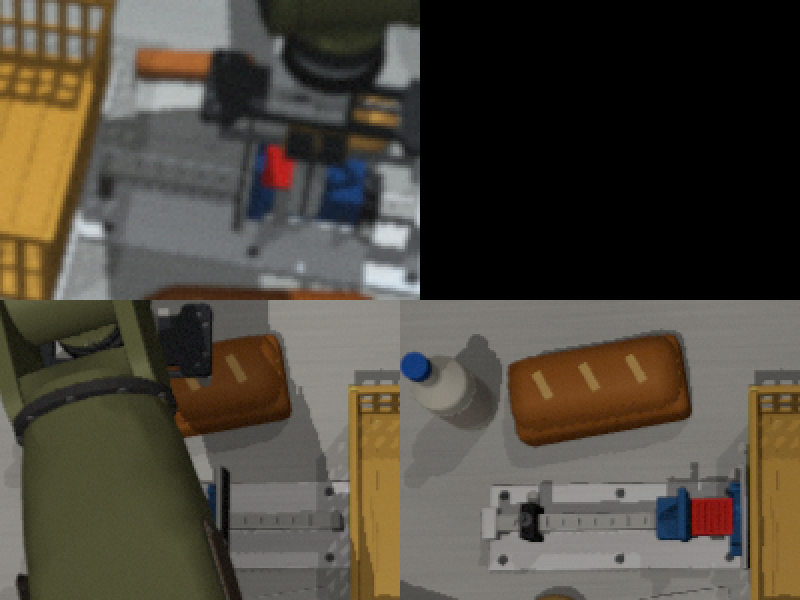

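The arm hides the jaw in both views, so I'll draw it back towards the base and look again.

```bash
python3 -m inch '{"travel":[[0.04,0,-0.04],[0.11,0,-0.08],[0.19,0,-0.1],[0.27,0,-0.12],[0.35,0,-0.12]],"roll":[0,0,0,0,0]}'
python3 -m inch '{"travel":[[0.07,0,0],[0.14,0,0],[0.2,0,0],[0.23,0,0],[0.24,0,0]],"roll":[0,0,0,0,0]}'
python3 -m inch '{"travel":[[0,0.04,0],[0,0.1,0],[0,0.17,0],[0,0.22,0],[0,0.24,0]],"roll":[0,0,0,0,0]}'
python3 - <<'E'
from h import *
c=snap('scene','s5');t=snap('top','t5')
a=cv2.resize(c['frame'][210:310,310:450],(420,300),interpolation=3);b=cv2.resize(t['frame'][130:280,140:340],(400,300),interpolation=3)
o=np.zeros((600,800,3),np.uint8);o[:300,:420]=a;o[300:,:400]=b
t0=cv2.imread('pics/top0.png')
d=cv2.absdiff(t['frame'],t0);o[300:,400:]=cv2.resize(t['frame'],(400,300));o[:300,420:]=cv2.resize(d,(380,300));cv2.imwrite('pics/c5.png',o)
E
```

```text
time: 9.4
position: [0.4791, 0.2248, 0.2864]
eef_rot: [0.009, 1.0, 0.001, 0.002]
ft_force: [0.9, 0.2, -0.3]
opening: 0.002
time: 9.9
position: [0.3596, 0.227, 0.2854]
eef_rot: [0.008, 1.0, 0.001, 0.001]
ft_force: [1.0, 0.0, 0.6]
opening: 0.003
time: 10.4
position: [0.3634, 0.3484, 0.2842]
eef_rot: [0.008, 1.0, 0.0, -0.0]
ft_force: [0.2, -0.5, -0.4]
opening: 0.001
```

View pics/c5.png

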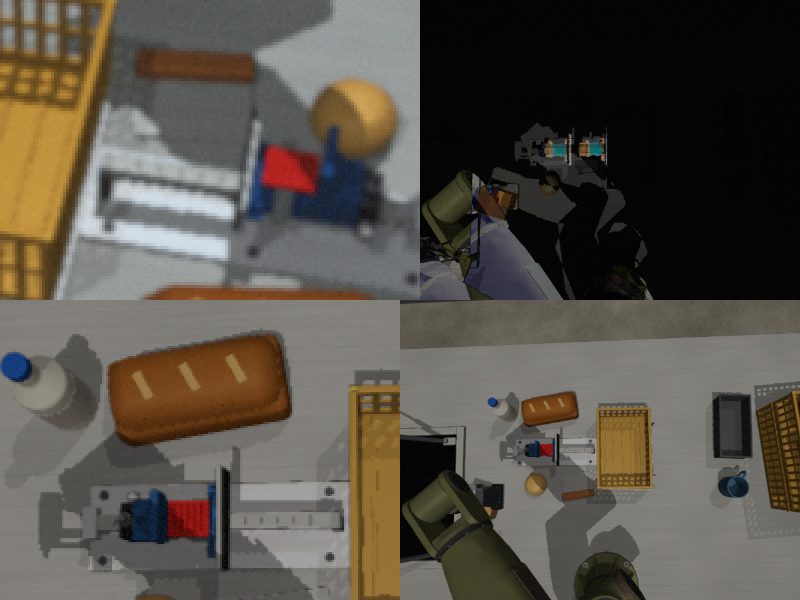

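Both views show the blue housing meeting the black collar (top crop about (132,520), scene crop about (370,205)). The red plate is up. The difference image shows no change except the jaw, shadows and the arm. Handing in.

```bash
python3 -m inch '{"travel":[[0,0,0],[0,0,0],[0,0,0],[0,0,0],[0,0,0]],"roll":[0,0,0,0,0]}' && python3 -c "
from plant import *
print(job_done())"
```

```text
time: 11.0
position: [0.3637, 0.3466, 0.2846]
eef_rot: [0.009, 1.0, 0.0, 0.0]
ft_force: [0.9, -0.3, -0.7]
opening: 0.004
the job is handed in; nothing more can be done
None
```

The clamp is open: the jaw stands against the black stop collar and the release plate is let go. I handed the job in at about 11 s; the hand-in reports no verdict.

- **Press and push:** with the gripper shut, I pressed the red plate about 8 mm down, with a 5–6 N reaction that matches its spring. I then pushed the jaw along the bar at a steady drag of about 4–5 N. At the collar the force rose to about 24 N. I eased off and lifted the fingers straight up.
- **Last checks:** both cameras show the blue housing touching the collar and the red plate back up. In the top view the crate and the other loose things in sight are unchanged. The arm covers the carton there, so I could not check it in that last picture. The arm did not come near the carton, and the force on the tool at the end was about zero.
- **Disagreement:** the two cameras differed by about 5 mm on where the plate was along the bar. That was within the room available.

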